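Prop up the phone and hold the stylus on its touch-test spot

ROBOT

A 7-joint arm with a two-finger parallel gripper is mounted at the origin on the work surface. World frame = base frame: x ahead of the robot, y to its left, z up, the work surface at z = 0. Lengths are in m, angles in degrees, forces in N, time in s.
With the tool pointing down it reaches from about 0.425 to 0.875 m from the base axis. Payload 4.7 kg.
Tool frame: the origin (TCP) lies between the finger pads; the fingertips stand 8 mm ahead of it and the grasp point (between the pads) lies 11 mm behind it; z points along the fingers, y is the line along which they close (so a half turn about z gives the same grasp; the last joint's range is limited). The gripper opens to 87 mm and grips with 3 to 60 N. Pads are 19 mm wide; open, the fingers measure 117 mm over their backs; the gripper's body (75 mm by 190 mm) begins 51 mm behind the grasp point.
Start: joints at [69.62, 18.392, -4.016, 83.108, 1.295, 78.541, -3.26], TCP at [0.235, -0.606, 0.231] pointing down, gripper open.
Joint ranges: [-163.93, 163.93], [-17.29, 119.83], [-79.2, 71.16], [3.27, 140.29], [-89.18, 269.18], [5.43, 117.66], [-154.24, 154.24]. Speed limits (degrees/s): [147.25, 147.25, 180, 180, 180, 180, 180].

INTERFACE

Orientations are given as [roll, pitch, yaw] about the fixed x, y, z axes, in that order (R = Rz(yaw) Ry(pitch) Rx(roll)).
In Python, from cell import env, viewer gives the robot as it stands. The module is installed in compiled form; this text tells all that it offers.
- The arm moves only by the tool arm_command, never from a script. Its argument "series" is a list of rows, each a list of 2 entries, a list of its own where there are three numbers: the shift along the tool's x, y, z in mm, then the turn about the tool's z in rad. A call has exactly 5 rows; each row is the pose to reach, as a shift and turn from the pose commanded when the call began, along the tool's axes at that moment; what a row does not reach only later rows make up. A row lasts 1/10 s, in which the tool goes at most 50 mm and 8.59 degrees, less where a joint would pass 70% of its speed; a pose out of reach is approached as far as the arm can. A call with a gripper value outside its range is refused whole. "grip" is the gripper command: -1 is fully open, 1 is shut, values between are in proportion, set as the call begins (left out, the last holds). The fingers move at their own pace and stop on an object; "grip_force" is the grip in N (left out, the last holds). Time passes only in rows, so rows that repeat a pose let the fingers close, or fill a call up. It gives the time, the measured TCP pose, the force, the opening and the grip force at its end, in the units of the state.
- env.get_obs(): the state, without advancing time (a new reading comes with each control period).
- viewer.read_camera(name): name is "scene" or "top"; returns (picture, depth): 480x640x3 uint8, blue, green, red; 480x640 float32, m along the optical axis (not along the pixel's ray), 0 where there is no reading.
- viewer.calibration(name): a dict with "K" (3x3 intrinsics, pixels), "T" (4x4, takes a point from camera to world coordinates). Camera axes: x right, y up, looking along -z (the intrinsics and any distortion apply to the point x, -y, -z); pixel columns grow to the right and rows downward; lengths in m; the calibration is good to about 2 mm. A picture is of the moment at which its call begins. calibration takes no time and is no camera call.
- env.sign_off(): hands the job in; it is judged then, once.
The state is a dict: "time_s": time; "qpos": joint angles; "joint_velocities": joint speeds; "effort": joint torques, N m; "tool_pos": TCP position; "tool_rot": TCP orientation; "force": force on the tool from outside, world axes, zero at the start; "wrist_torque": the same for the moment, N m; "grip_width": finger opening in m; "grasp_force": force on a finger pad.
Only numpy, scipy, OpenCV 4.12 (cv2) and the standard library are available. Lean on these libraries where they do the work, as an engineer would, in place of code of your own. Each camera call takes 0.05 s, during which the arm holds its last target. There are 200 camera calls.

TASK

Lay the phone, screen up, on the sloping wooden phone rest so that it leans there with its foot at the lip and its orange spot towards the upper end, and let go of it. Then take the red stylus out of its block, bring its nib onto the orange spot with the stylus square to the screen, and press lightly so that the sprung nib gives part of the way without bottoming out. The program finishes while still holding the stylus there, still and pressing; leave the other things on the desk where they are.

Things in the scene. Friction and masses are not known exactly. Their poses are not given: they have to be found in the camera images.
- phone_center (a point): centre (half-way through the thickness) of a blue-cased phone with a dark screen, a loose slab 140 x 64 x 11 mm, about 0.22 kg; it starts lying flat on the desk, screen up. x runs along its length to its upper end, y across its width, z out of the screen. Its edges can be gripped across the 64 mm width.
- phone_mark (a point): centre of the orange spot (16 mm across, white dot in its middle) on the phone's screen; 32 mm from the phone's centre towards its upper end (x), 10 mm to its -y side, on the glass, 5.5 mm above the phone's mid-plane; same axes as the phone
- rest: fixed wooden phone rest: a plate 50 mm wide and 125 mm long that slopes up at 0.52 rad (30 degrees) from the horizontal towards the rest's +x, with a lip across its low (-x) end that stands 14 mm above the plate. z up; origin on the desk under the middle of the phone's place; base 130 x 60 mm. The phone is wider than the rest by 7 mm on each side
- rest_seat (a point): where the phone's centre lies when the phone leans home on the rest with its foot on the lip: 64 mm above the desk (axes of the rest, not sloping). The phone's x then points up the slope (rest's +x and up) and its y is the rest's y
- penstand: fixed dark wooden block 60 x 60 x 60 mm, origin at the centre of its underside, with an upright round hole 14 mm wide, 57 mm deep in the middle of its top, in which the stylus stands
- stylus_grip (a point): middle of the red square barrel of the loose stylus (14 x 14 mm, 95 mm long, 41 g in all), where to grip it. z runs along the stylus away from the nib; x and y are square to the barrel's flats. The stylus starts upright, nib down in the block: this point is then 110 mm above the desk, barrel from 65 to 160 mm, a 8 mm stub above it; a black collar 21 mm across under the barrel rests on the block. The stylus must rise 50 mm to come clear of the block
- stylus_nib (a point): tip of the stylus's white sprung nib (6 mm thick, round end), on the stylus's axis, 97 mm below stylus_grip when not pressed. It slides up into the stylus by up to 10 mm: it begins to give at 0.8 N, then takes 0.2 N per mm, 2.8 N when all the way in; pressing beyond that is hard contact
- mug: white mug, 78 mm across, 95 mm tall, handle on its +y side; origin at the centre of its underside
- pencup: red pen cup, 72 mm across, 100 mm tall, with pens up to 170 mm high; origin at the centre of its underside
- dish: round glass dish, 104 mm across, 34 mm tall; origin at the centre of its underside
- tin: flat aluminium tin with a green lid, 60 x 95 x 20 mm; origin at the centre of its underside
- marker: yellow highlighter with a black cap lying down, about 130 mm long along its x, 16 mm wide; origin on its underside, 48 mm from the blunt end
- cardbox: small card box, 88 x 58 x 24 mm with a red end; origin at the centre of its underside
There are look-alikes about, which are no part of the job. Leave any green or yellow look-alike of the part that bears phone_center alone.

How it is judged:
By the outcome, as a careful person would: the job done as asked, in the order asked, and still so for the second after the job is handed in, while the arm keeps its last pose, push and grip.
It also fails if it takes over 61 s, if anything falls off the work surface, if the arm or the gripper's body presses on something with over 40 N, if the wrist force passes 120 N, or if a joint passes its speed limit or range.

## Working session

There is one attempt and no reset: what is moved stays moved. The work goes in short steps, Python scripts to look and compute and a tool call to move; the robot and the scene stay as the last step left them, time stands still between calls to the robot, and variables do not carry over. Pictures are saved under pics/ and viewed, at most 10 in all, crops included, and the job is handed in when it is done.

Besides the shell and the picture viewer there is one more tool, called after "Emit:" as name([rows], argument=value, ...), one row to a line, values as JSON. arm_command: Moves the arm, as the interface text tells. Its arguments: {"type":"object","properties":{"series":{"type":"array"},"grip":{"type":"number"},"grip_force":{"type":"number"}},"required":["series"]}

```bash
mkdir -p pics
cat > h.py <<'E'
import numpy as np,cv2
from cell import env,viewer
from scipy.spatial.transform import Rotation as R
def cam(n):
    p,d=viewer.read_camera(n); c=viewer.calibration(n); K=np.array(c["K"]);T=np.array(c["T"])
    v,u=np.mgrid[:480,:640]
    P=np.stack([(u-K[0,2])/K[0,0]*d,-(v-K[1,2])/K[1,1]*d,-d],-1)
    return p,d,P@T[:3,:3].T+T[:3,3],c
E
python3 - <<'E'
from h import *
print(env.get_obs())
for n in("scene","top"):
    p,d,P,c=cam(n); cv2.imwrite(f"pics/{n}0.png",p); np.savez(f"{n}0.npz",p=p,P=P,d=d)
    print(n,c)
E
```

```text
{'time_s': 0.0, 'qpos': array([69.6211112 , 18.43996566, -4.01656309, 83.17346023,  1.29418418,
       78.53970023, -3.25984654]), 'joint_velocities': array([-0.0029745 ,  0.03489943,  0.06303814,  0.01321374,  0.07037375,
        0.07342563,  0.03469944]), 'effort': array([-1.78070845e-04, -4.91276908e+01, -4.03370289e-01, -3.12523413e+01,
       -6.38523046e-02,  4.38375771e-02,  1.84514747e-04]), 'tool_pos': array([ 0.23469624, -0.60559042,  0.22946398]), 'tool_rot': array([-1.79892073e+02,  4.48871462e-03,  2.11895803e+01]), 'force': array([0.63375615, 0.22092012, 0.34476177]), 'wrist_torque': array([ 0.02873504, -0.0467537 ,  0.01729767]), 'grasp_force': 0.0, 'grip_width': 0.08728575893395812}
scene {'K': array([[456.84281766,   0.        , 312.61050812],
       [  0.        , 456.84281766, 240.84297379],
       [  0.        ,   0.        ,   1.        ]]), 'T': array([[ 0.29746714, -0.52537041,  0.79718206,  1.34308862],
       [ 0.95461469,  0.17676249, -0.2397203 , -0.24211982],
       [-0.01496993,  0.83231061,  0.55410734,  0.65485245],
       [ 0.        ,  0.        ,  0.        ,  1.        ]])}
top {'K': array([[437.13044064,   0.        , 319.57618724],
       [  0.        , 437.13044064, 235.74020702],
       [  0.        ,   0.        ,   1.        ]]), 'T': array([[-0.01494175,  0.99053258, -0.13646226,  0.35338578],
       [-0.99976633, -0.01693235, -0.01343803, -0.02152848],
       [-0.01562143,  0.13622959,  0.99055412,  1.3403274 ],
       [ 0.        ,  0.        ,  0.        ,  1.        ]])}
```

View pics/scene0.png

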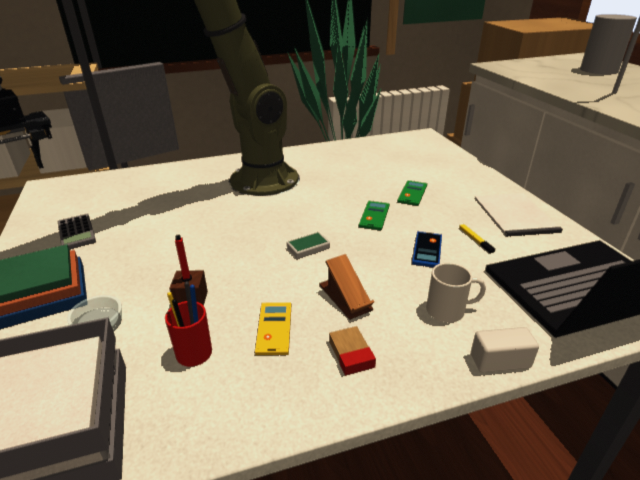

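View pics/top0.png

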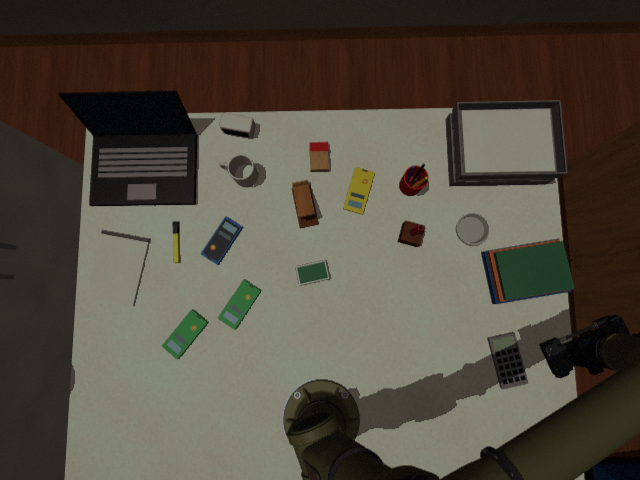

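The scene view shows a blue phone (scene 427,249; top 222,240) and the rest at (347,285 / 305,204). The stylus stands in its block at (182,260 / 415,231). Possible confusions with the phone, by top pixel: green (240,304), green (185,334), yellow (360,190). The blue one at (222,240) fits the description. Next is a close crop and measurement.

Run:
```python
from h import *
t=np.load("top0.npz"); s=np.load("scene0.npz")
a=cv2.resize(t["p"][205:275,190:255],None,fx=6,fy=6,interpolation=cv2.INTER_CUBIC)
b=cv2.resize(t["p"][170:240,285:325],None,fx=6,fy=6,interpolation=cv2.INTER_CUBIC)
cv2.imwrite("pics/crop1.png",np.hstack([a,b]))
def m(z,lo,hi,x0,y0,x1,y1,zmin=-1):
    h=cv2.cvtColor(z["p"],cv2.COLOR_BGR2HSV); k=cv2.inRange(h,lo,hi)>0
    q=np.zeros_like(k);q[y0:y1,x0:x1]=1
    return z["P"][k&q&(z["P"][...,2]>zmin)&(z["d"]>0)]
def rect(Q):
    return cv2.minAreaRect((Q[:,:2]*1000).astype(np.float32)), np.median(Q,0), len(Q)
for n,z,b in(("top",t,(195,205,250,275)),("scene",s,(405,225,450,275))):
    Q=m(z,(95,60,15),(130,255,255),*b); print(n,"phone",rect(Q))
    Q=m(z,(3,150,120),(22,255,255),*b); print("spot",rect(Q))
for n,z,b in(("top",t,(285,170,325,235)),("scene",s,(315,250,380,325))):
    Q=m(z,(0,60,20),(20,255,255),*b,.006); print(n,"rest",rect(Q),Q[:,2].max())
    # plate: fit plane with points z>.03
    q=Q[Q[:,2]>.03]; c=q.mean(0); U=np.linalg.svd(q-c)[2]; print(c,U[2])
    zs=Q[:,2]; 
    for lo in np.arange(.01,.1,.01):
        w=Q[(zs>lo)&(zs<lo+.01)]; print(round(lo,2),len(w),w.mean(0).round(4) if len(w) else "")
for n,z,b in(("top",t,(395,210,430,250)),("scene",s,(165,230,212,305))):
    for lo in (.05,.064,.09,.12,.15):
        P=z["P"][b[1]:b[3],b[0]:b[2]].reshape(-1,3); w=P[(P[:,2]>lo)&(P[:,2]<lo+.03)]
        if len(w)>4: print(n,"sty",lo,rect(w))
```

```text
top phone (((528.7156372070312, 299.62811279296875), (64.88088989257812, 138.3865203857422), 56.676551818847656), array([0.52794922, 0.29148824, 0.01039619]), 261)
spot (((509.0894470214844, 325.84783935546875), (10.859947204589844, 9.169294357299805), 88.54369354248047), array([0.51002959, 0.32449649, 0.01217684]), 9)
scene phone (((533.6841430664062, 297.58587646484375), (62.65971374511719, 138.6115264892578), 56.655765533447266), array([0.54968322, 0.28703812, 0.0105915 ]), 528)
spot (((510.0856018066406, 324.6259765625), (14.887296676635742, 15.303658485412598), 25.44965362548828), array([0.50980814, 0.32534238, 0.01109327]), 20)
top rest (((657.8782348632812, 38.456199645996094), (91.76895904541016, 188.65354919433594), 81.76419067382812), array([0.63375636, 0.04160043, 0.03942746]), 808) 0.08792340128284715
[0.63879792 0.04314966 0.05613075] [-0.41526401 -0.06170451 -0.90760584]
0.01 71 [0.6294 0.0298 0.0121]
0.02 77 [0.6861 0.053  0.027 ]
0.03 128 [0.6778 0.0505 0.0351]
0.04 86 [0.6562 0.0466 0.0446]
0.05 86 [0.6395 0.0423 0.055 ]
0.06 85 [0.6229 0.0412 0.0652]
0.07 96 [0.6044
[... 1575 characters left out ...]
,  0.05960902]), 537)
scene sty 0.064 (((596.07421875, -285.1318359375), (20.335655212402344, 131.81976318359375), 83.97317504882812), array([ 0.54395666, -0.27909165,  0.07778281]), 100)
scene sty 0.09 (((609.4493408203125, -290.20135498046875), (148.400390625, 51.98575973510742), 5.753673076629639), array([ 0.54583446, -0.27896122,  0.10251596]), 166)
scene sty 0.12 (((626.8556518554688, -289.9540100097656), (186.29742431640625, 46.0897102355957), 2.8511669635772705), array([ 0.67847758, -0.27761329,  0.13639334]), 278)
scene sty 0.15 (((626.9048461914062, -274.33013916015625), (38.15476608276367, 189.57919311523438), 85.24964904785156), array([ 0.54627905, -0.27541754,  0.15829568]), 151)
```

View pics/crop1.png

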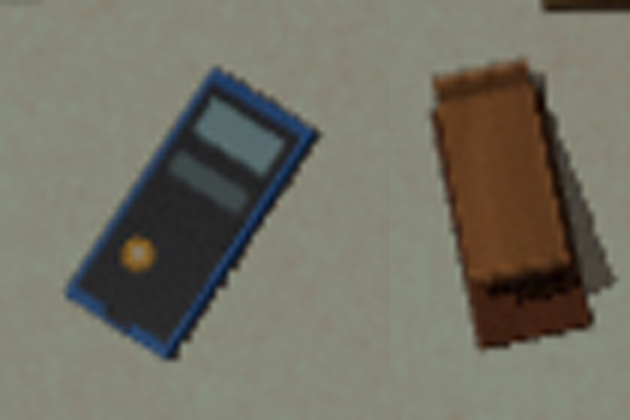

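The crop confirms the blue phone, with its orange spot near the end that faces the robot. Both the phone pose (centre 0.530, 0.299, x at 146.7°) and the rest pose (0.636, 0.041, x at 190.4°) fit the description. The tool only turns about its own z, so tilting has to come from the objects pivoting in the grip. I'll head for the phone now.

```bash
cat >> h.py <<'E'
def plan(p0,y0,p1,y1,n=1):
    "per-call shifts (tool mm) and turn (rad), n equal calls"
    p0,p1=np.array(p0),np.array(p1)
    for i in range(n):
        y=np.radians(y0+(y1-y0)*i/n); d=(p1-p0)/n*1000
        print(i,[round(d[0]*np.cos(y)+d[1]*np.sin(y),1),round(d[0]*np.sin(y)-d[1]*np.cos(y),1),round(-d[2],1)],round(-np.radians(y1-y0)/n,4))
E
python3 -c "
from h import *
plan([.235,-.606,.231],21.19,[.53,.299,.15],146.7,4)"
```

```text
0 [np.float64(150.5), np.float64(-184.3), np.float64(20.3)] -0.5476
1 [np.float64(224.5), np.float64(-79.0), np.float64(20.3)] -0.5476
2 [np.float64(232.8), np.float64(49.5), np.float64(20.3)] -0.5476
3 [np.float64(173.0), np.float64(163.4), np.float64(20.3)] -0.5476
```

Emit:
arm_command([
  [[30,-37,4],-0.11],
  [[60,-74,8],-0.22],
  [[90,-111,12],-0.33],
  [[120,-148,16],-0.44],
  [[150,-184,20],-0.5476],
], grip=-1)

```text
time_s: 0.6
tool_pos: [0.3084, -0.3781, 0.21]
tool_rot: [-180.0, 0.0, 52.8]
force: [1.7, -0.2, 0.9]
grip_width: 0.0872
grasp_force: 0.0
```

Emit:
arm_command([
  [[45,-16,4],-0.11],
  [[90,-32,8],-0.22],
  [[135,-47,12],-0.33],
  [[180,-63,16],-0.44],
  [[224.5,-79,20],-0.5476],
])

```text
time_s: 1.1
tool_pos: [0.382, -0.1521, 0.1902]
tool_rot: [180.0, 0.0, 84.2]
force: [1.4, 0.1, 0.1]
grip_width: 0.0872
grasp_force: 0.0
```

Emit:
arm_command([
  [[46,10,4],-0.11],
  [[93,20,8],-0.22],
  [[140,30,12],-0.33],
  [[186,40,16],-0.44],
  [[233,49.5,20],-0.5476],
])

```text
time_s: 1.6
tool_pos: [0.4559, 0.074, 0.1704]
tool_rot: [180.0, 0.1, 115.5]
force: [0.6, -0.7, -0.1]
grip_width: 0.0869
grasp_force: 0.0
```

Emit:
arm_command([
  [[40,38,4],-0.11],
  [[80,76,8],-0.22],
  [[120,113,12],-0.33],
  [[173,163.5,20],-0.5476],
  [[173,163.5,20],-0.5476],
])

```text
time_s: 2.1
tool_pos: [0.5297, 0.3015, 0.1496]
tool_rot: [180.0, -0.1, 147.0]
force: [0.8, -0.8, 1.6]
grip_width: 0.0872
grasp_force: 0.0
```

Emit:
arm_command([
  [[0,0,0],0],
  [[0,0,0],0],
  [[0,0,0],0],
  [[0,0,0],0],
  [[0,0,0],0],
])

```text
time_s: 2.6
tool_pos: [0.5302, 0.2971, 0.151]
tool_rot: [-180.0, 0.1, 146.6]
force: [0.1, -0.1, 0.5]
grip_width: 0.0869
grasp_force: 0.0
```

Emit:
arm_command([
  [[1,-1,40],0],
  [[1,-1,80],0],
  [[1,-1,110],0],
  [[1,-1,125],0],
  [[1,-1,132],0],
])

```text
time_s: 3.1
tool_pos: [0.528, 0.2974, 0.0175]
tool_rot: [-179.9, -0.0, 146.6]
force: [0.3, 1.0, 0.2]
grip_width: 0.087
grasp_force: 0.0
```

Emit:
arm_command([
  [[0,0,3],0],
  [[0,0,6],0],
  [[0,0,8],0],
  [[0,0,8],0],
  [[0,0,8],0],
])

```text
time_s: 3.6
tool_pos: [0.5286, 0.2986, 0.0111]
tool_rot: [180.0, 0.0, 146.7]
force: [0.1, -0.0, 0.2]
grip_width: 0.0872
grasp_force: 0.0
```

Run:
```python
from h import *
p,d,P,c=cam("top"); q,d2,P2,c2=cam("scene")
a=cv2.resize(p[205:275,185:260],(450,420)); b=cv2.resize(q[190:290,380:480],(420,420))
cv2.imwrite("pics/c2.png",np.hstack([a,b])[:,:800]); o=env.get_obs(); print(o["tool_pos"],o["force"])
```

```text
[0.5285053  0.29858403 0.01092581] [-0.88202214 -0.35656209 -0.42856435]
```

View pics/c2.png

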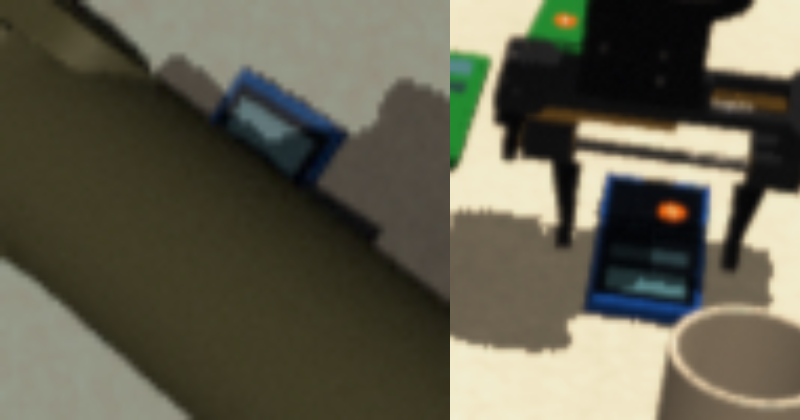

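The phone sits between the fingers, which are at crop (565,240) and (735,265). I'll close and lift.

Emit:
arm_command([
  [[0,0,0],0],
  [[0,0,0],0],
  [[0,0,0],0],
  [[0,0,0],0],
  [[0,0,0],0],
], grip=1, grip_force=12)

```text
time_s: 4.2
tool_pos: [0.5284, 0.2986, 0.0105]
tool_rot: [180.0, 0.0, 146.7]
force: [0.5, 0.9, -1.2]
grip_width: 0.0639
grasp_force: 12.0
```

Emit:
arm_command([
  [[0,0,0],0],
  [[0,0,0],0],
  [[0,0,0],0],
  [[0,0,0],0],
  [[0,0,0],0],
])

```text
time_s: 4.7
tool_pos: [0.5283, 0.2986, 0.0106]
tool_rot: [180.0, 0.0, 146.7]
force: [0.2, -0.3, -0.3]
grip_width: 0.0638
grasp_force: 12.0
```

Emit:
arm_command([
  [[0,0,-5],0],
  [[0,0,-20],0],
  [[0,0,-50],0],
  [[0,0,-90],0],
  [[0,0,-130],0],
])

```text
time_s: 5.2
tool_pos: [0.5277, 0.2982, 0.1425]
tool_rot: [-180.0, -0.0, 146.7]
force: [1.0, -0.0, -1.4]
grip_width: 0.0639
grasp_force: 12.0
```

Run:
```python
from h import *
o=env.get_obs(); print(o["tool_pos"],o["tool_rot"],o["force"],o["grip_width"])
plan([.5286,.2986,.141],146.7,[.636,.041,.16],190.4,2)
```

```text
[0.52765108 0.29824307 0.14246005] [-1.79951565e+02 -2.04653916e-02  1.46714175e+02] [ 0.99173582 -0.0112861  -1.410498  ] 0.06386595110980374
0 [np.float64(-115.6), np.float64(-78.2), np.float64(-9.5)] -0.3814
1 [np.float64(-78.2), np.float64(-115.6), np.float64(-9.5)] -0.3814
```

Emit:
arm_command([
  [[-20,-15,-4],-0.07],
  [[-50,-34,-6],-0.16],
  [[-80,-54,-8],-0.26],
  [[-105,-70,-9],-0.34],
  [[-115.5,-78,-9.5],-0.3814],
])

```text
time_s: 5.7
tool_pos: [0.5837, 0.1654, 0.1508]
tool_rot: [-179.9, 0.1, 168.4]
force: [0.8, 0.1, -1.4]
grip_width: 0.0639
grasp_force: 12.0
```

Emit:
arm_command([
  [[-15,-22,-4],-0.07],
  [[-35,-50,-6],-0.16],
  [[-60,-80,-8],-0.26],
  [[-78,-115.5,-9.5],-0.3814],
  [[-78,-115.5,-9.5],-0.3814],
])

```text
time_s: 6.2
tool_pos: [0.6376, 0.0318, 0.1597]
tool_rot: [-179.7, -0.0, -170.1]
force: [-0.0, -0.7, -3.1]
grip_width: 0.0638
grasp_force: 12.0
```

Run:
```python
from h import *
p,d,P,c=cam("scene"); cv2.imwrite("pics/s3.png",cv2.resize(p[180:360,250:430],(540,540)))
h=cv2.cvtColor(p,cv2.COLOR_BGR2HSV)
k=(cv2.inRange(h,(95,80,30),(130,255,255))>0)&(P[...,2]>.1)&(P[...,2]<.25); Q=P[k]; c=Q.mean(0)
print(len(Q),c,np.linalg.svd(Q-c)[2]); print(cv2.minAreaRect((Q[:,:2]*1000).astype(np.float32)))
k=(cv2.inRange(h,(3,150,120),(22,255,255))>0)&(P[...,2]>.13)&(P[...,2]<.25); print("spot",k.sum(),np.median(P[k],0))
o=env.get_obs(); print(o["tool_pos"],o["tool_rot"],o["force"],o["grip_width"])
```

```text
608 [ 0.68347178 -0.04098902  0.15371686] [[ 0.0893886  -0.99337117 -0.07227302]
 [-0.99570106 -0.09089474  0.0178197 ]
 [ 0.02427081 -0.07036945  0.99722569]]
((661.8667602539062, -106.67483520507812), (137.16799926757812, 342.02606201171875), 8.51506519317627)
spot 1109 [-0.82545575  1.6971697   0.24706691]
[0.63633995 0.03612245 0.15975195] [-1.79924895e+02 -3.85455692e-02 -1.70033240e+02] [ 0.53460879  2.2100646  -2.03370198] 0.06399495794095691
```

View pics/s3.png

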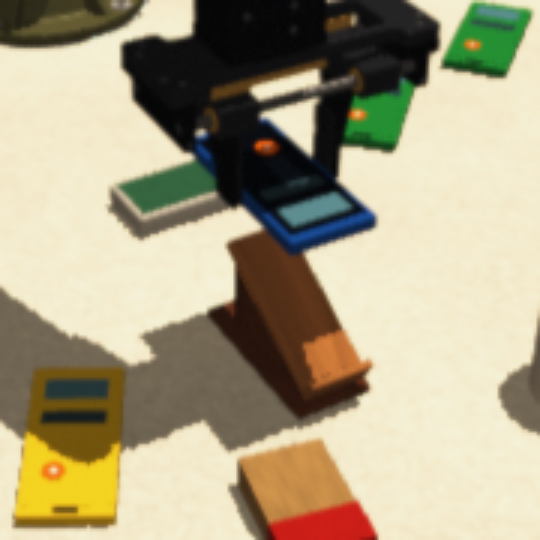

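The phone hangs level in the fingers above the rest, with its spot on the robot (upper) side, as wanted. I'll descend to just above the plate.

Emit:
arm_command([
  [[0,0,20],0],
  [[0,0,40],0],
  [[0,0,52],0],
  [[0,0,56],0],
  [[0,0,56],0],
])

```text
time_s: 6.75
tool_pos: [0.6351, 0.0417, 0.1036]
tool_rot: [180.0, -0.0, -169.6]
force: [-0.5, 0.1, -2.1]
grip_width: 0.0638
grasp_force: 12.0
```

Run:
```python
from h import *
o=env.get_obs(); print(o["tool_pos"],o["tool_rot"],o["force"],o["grip_width"])
plan(o["tool_pos"],o["tool_rot"][2],[.6346,.0407,.0982],-169.6)
```

```text
[0.63513372 0.04170119 0.10358014] [ 1.79991774e+02 -3.14880240e-02 -1.69569881e+02] [-0.53999044  0.06860366 -2.08111673] 0.063780834534224
0 [np.float64(0.7), np.float64(-0.9), np.float64(5.4)] 0.0005
```

Emit:
arm_command([
  [[1,-1,3],0],
  [[1,-1,6],0],
  [[1,-1,9],0],
  [[0.5,-1,12],0],
  [[0.5,-1,15],0],
], grip_force=8)

```text
time_s: 7.25
tool_pos: [0.6355, 0.04, 0.0886]
tool_rot: [-180.0, 0.0, -169.6]
force: [0.6, 0.1, -0.7]
grip_width: 0.0639
grasp_force: 8.0
```

Emit:
arm_command([
  [[0,0,2],0],
  [[0.5,0,4],0],
  [[0.5,0,6],0],
  [[1,0,7],0],
  [[1,0,8],0],
])

```text
time_s: 7.75
tool_pos: [0.6341, 0.0399, 0.0805]
tool_rot: [-180.0, 0.0, -169.6]
force: [0.4, 0.5, -0.6]
grip_width: 0.0635
grasp_force: 8.0
```

```bash
cat >> h.py <<'E'
def phone(P,p):
    h=cv2.cvtColor(p,cv2.COLOR_BGR2HSV); W=(abs(P[...,0]-.63)<.11)&(abs(P[...,1]-.04)<.055)&(P[...,2]>.015)&(P[...,2]<.15)
    k=(cv2.inRange(h,(95,70,25),(130,255,255))>0)&W; Q=P[k]
    if len(Q)>20: 
        c=np.median(Q,0);Q=Q[np.linalg.norm(Q-c,axis=1)<.09];c=Q.mean(0);n=np.linalg.svd(Q-c)[2][2];n*=np.sign(n[2]); print("blue",len(Q),c,"n",n,"tilt",np.degrees(np.arccos(n[2])))
    k=(cv2.inRange(h,(3,150,120),(15,255,255))>0)&W; print("orange",k.sum(),np.median(P[k],0))
E
python3 - <<'E'
from h import *
o=env.get_obs(); print(o["tool_pos"],o["tool_rot"],o["force"],o["grip_width"])
p,d,P,c=cam("scene"); cv2.imwrite("pics/s4.png",cv2.resize(p[200:330,280:410],(520,520))); phone(P,p)
E
```

```text
[0.63414669 0.03989769 0.08046665] [-1.79997538e+02  7.02737465e-05 -1.69605926e+02] [ 0.44334871  0.4507077  -0.62607798] 0.06354007990384405
blue 402 [0.67346943 0.04056947 0.06566795] n [0.33274149 0.03874139 0.94222195] tilt 19.57188389828442
orange 89 [0.70225775 0.04920896 0.0349134 ]
```

View pics/s4.png

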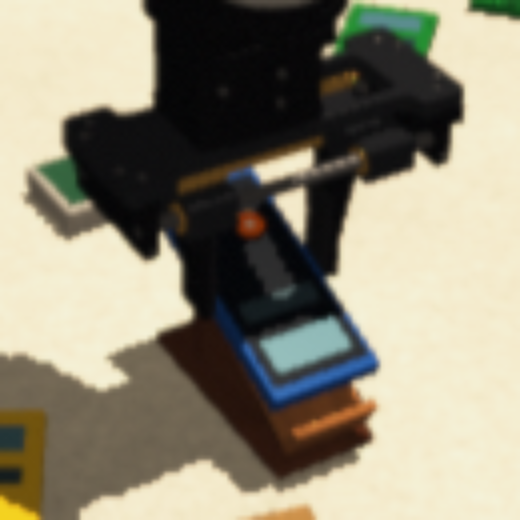

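The phone pivots as planned: its tilt is 19.6° and its foot sits above the lip. I'll lower the rest of the way, then draw it down to the lip.

Emit:
arm_command([
  [[0.5,0,2],0],
  [[1,0,4],0],
  [[1.7,0,6],0],
  [[2.3,0,7],0],
  [[2.7,0,8],0],
])

```text
time_s: 8.3
tool_pos: [0.632, 0.0395, 0.0733]
tool_rot: [-180.0, 0.1, -169.6]
force: [-0.0, -0.4, 6.1]
grip_width: 0.0642
grasp_force: 8.0
```

Run:
```python
from h import *
o=env.get_obs(); print(o["tool_pos"],o["force"],o["grip_width"])
p,d,P,c=cam("scene"); phone(P,p)
```

```text
[0.63202903 0.03952963 0.07331631] [-0.03416648 -0.39837791  6.12225183] 0.06415075988765113
blue 422 [0.66959382 0.04013537 0.0511283 ] n [0.51296339 0.06408034 0.85601535] tilt 31.127912505710164
orange 93 [0.70182942 0.0481045  0.03508078]
```

Emit:
arm_command([
  [[-1,0,0.6],0],
  [[-2,0,1.2],0],
  [[-3,0,1.8],0],
  [[-3.5,0,2.1],0],
  [[-4,0,2.4],0],
])

```text
time_s: 8.85
tool_pos: [0.6361, 0.0403, 0.0709]
tool_rot: [-180.0, 0.1, -169.6]
force: [-0.6, -0.1, 5.1]
grip_width: 0.0641
grasp_force: 8.0
```

Run:
```python
from h import *
o=env.get_obs(); print(o["tool_pos"],o["force"],o["grip_width"])
p,d,P,c=cam("scene"); phone(P,p)
```

```text
[0.63607133 0.04034417 0.07094977] [-0.58111574 -0.1130016   5.11905273] 0.06406868099494537
blue 411 [0.67312437 0.04059269 0.04917798] n [0.4992989  0.05867551 0.86444074] tilt 30.18109334578253
orange 84 [0.70285027 0.04880272 0.03484031]
```

Emit:
arm_command([
  [[-1,0,0.5],0],
  [[-2,0,1],0],
  [[-3,0,1.5],0],
  [[-3,0,1.5],0],
  [[-3,0,1.5],0],
])

```text
time_s: 9.4
tool_pos: [0.6382, 0.0407, 0.0696]
tool_rot: [-180.0, -0.0, -169.6]
force: [-2.0, -1.6, 7.9]
grip_width: 0.0639
grasp_force: 8.0
```

Emit:
arm_command([
  [[0,0,0],0],
  [[0,0,0],0],
  [[0,0,0],0],
  [[0,0,0],0],
  [[0,0,0],0],
], grip=-1)

```text
time_s: 9.9
tool_pos: [0.6382, 0.0407, 0.0683]
tool_rot: [180.0, -0.0, -169.6]
force: [-0.3, 0.1, -0.6]
grip_width: 0.0861
grasp_force: 0.0
```

Run:
```python
from h import *
o=env.get_obs(); print(o["tool_pos"],o["force"],o["grip_width"])
p,d,P,c=cam("scene"); phone(P,p)
```

```text
[0.63821867 0.04065089 0.06833765] [-0.28798965  0.09774349 -0.62876705] 0.08606133787104953
blue 402 [0.67252707 0.03481803 0.04947181] n [0.45899607 0.04612429 0.88724019] tilt 27.47152671184108
orange 67 [0.70308165 0.0489717  0.03456915]
```

Emit:
arm_command([
  [[0,0,-10],0],
  [[0,0,-30],0],
  [[0,0,-60],0],
  [[0,0,-110],0],
  [[0,0,-160],0],
])

```text
time_s: 10.45
tool_pos: [0.6378, 0.0407, 0.2306]
tool_rot: [180.0, -0.0, -169.6]
force: [0.4, 0.2, -0.2]
grip_width: 0.0871
grasp_force: 0.0
```

Run:
```python
from h import *
o=env.get_obs(); print(o["tool_pos"],o["force"],o["grip_width"])
p,d,P,c=cam("scene"); phone(P,p); cv2.imwrite("pics/s5.png",np.hstack([cv2.resize(p[200:330,290:400],(440,520)),cv2.resize(p[225:310,150:215],(360,520),interpolation=cv2.INTER_CUBIC)]))
```

```text
[0.63782989 0.04070808 0.2305641 ] [ 0.42374296  0.19416614 -0.16969684] 0.08706516117522961
blue 601 [0.65299696 0.03272904 0.06114419] n [0.49628978 0.05249774 0.8665682 ] tilt 29.937741852203807
orange 67 [0.70325298 0.04969354 0.03460597]
```

View pics/s5.png

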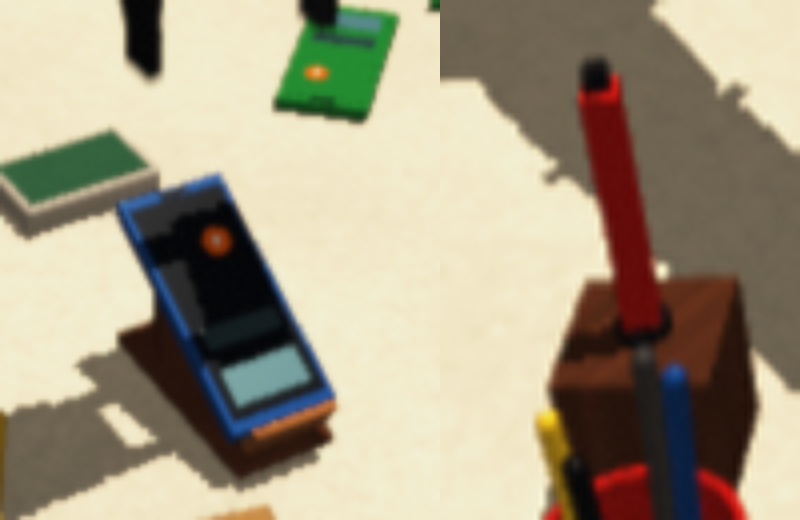

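The phone lies home against the lip, spot towards the upper end, tilt 29.9°. The stylus stands upright in its block with one flat facing the camera, so I'll measure its axis and the yaw of its flats.

Run:
```python
from h import *
def red(P,p,zl,zh):
    h=cv2.cvtColor(p,cv2.COLOR_BGR2HSV); k=((h[...,0]<8)|(h[...,0]>172))&(h[...,1]>150)&(h[...,2]>60)
    return P[k&(abs(P[...,0]-.537)<.03)&(abs(P[...,1]+.277)<.03)&(P[...,2]>zl)&(P[...,2]<zh)]
for n in("scene","top"):
    p,d,P,c=cam(n)
    Q=red(P,p,.075,.155); m=np.median(Q,0); Q=Q[np.linalg.norm((Q-m)[:,:2],axis=1)<.012]
    m=Q.mean(0); n_=np.linalg.svd(Q-m)[2]; print(n,len(Q),m,n_[2],np.degrees(np.arctan2(n_[2][1],n_[2][0])))
    Q=red(P,p,.156,.165); print("top",len(Q),Q.mean(0) if len(Q) else "", cv2.minAreaRect((Q[:,:2]*1000).astype(np.float32)) if len(Q)>3 else "")
    Q=P[(abs(P[...,0]-.537)<.03)&(abs(P[...,1]+.277)<.03)&(P[...,2]>.155)&(P[...,2]<.175)];print("stub",len(Q),Q.mean(0))
    Q=P[(abs(P[...,0]-.537)<.06)&(abs(P[...,1]+.277)<.06)&(P[...,2]>.055)&(P[...,2]<.0635)];print("block",len(Q),cv2.minAreaRect((Q[:,:2]*1000).astype(np.float32)))
plan([.638,.0407,.23],-169.6,[.537,-.277,.23],-185,2)
```

```text
scene 243 [ 0.54355253 -0.2786241   0.11652823] [0.98737114 0.15762371 0.01590566] 9.070151851053467
top 21 [ 0.54205656 -0.27822185  0.15958383] ((542.28955078125, -277.6711730957031), (9.370081901550293, 15.091483116149902), 25.78726577758789)
stub 55 [ 0.54047294 -0.27900583  0.1620862 ]
block 423 ((538.1615600585938, -279.0514831542969), (61.867103576660156, 62.824005126953125), 71.36023712158203)
top 25 [ 0.53666891 -0.2722527   0.11809598] [-0.05165679  0.99848577  0.01891386] 92.96156428534925
top 13 [ 0.53361946 -0.27633379  0.15917437] ((532.8382568359375, -277.1573486328125), (15.561767578125, 8.89741039276123), 48.149845123291016)
stub 30 [ 0.53512543 -0.27764593  0.16212501]
block 300 ((536.6128540039062, -278.63580322265625), (60.14253616333008, 60.75788497924805), 73.69303894042969)
0 [np.float64(78.3), np.float64(-147.1), np.float64(-0.0)] 0.1344
1 [np.float64(57.9), np.float64(-156.3), np.float64(-0.0)] 0.1344
```

Run:
```python
from h import *
plan([.638,.0407,.23],-169.6,[.537,-.279,.23],-172,2)
```

```text
0 [np.float64(78.5), np.float64(-148.1), np.float64(-0.0)] 0.0209
1 [np.float64(75.4), np.float64(-149.7), np.float64(-0.0)] 0.0209
```

Emit:
arm_command([
  [[10,-18,0],0.005],
  [[26,-49,0],0.01],
  [[44,-84,0],0.015],
  [[62,-117,0],0.02],
  [[78.5,-148,0],0.021],
])

```text
time_s: 11.1
tool_pos: [0.5865, -0.1209, 0.2276]
tool_rot: [-180.0, -0.1, -170.8]
force: [-0.0, -0.6, 0.2]
grip_width: 0.0869
grasp_force: 0.0
```

Emit:
arm_command([
  [[19,-37,0],0.005],
  [[38,-74,0],0.01],
  [[56,-110,0],0.015],
  [[68,-135,0],0.02],
  [[75.5,-149.5,0],0.021],
])

```text
time_s: 11.6
tool_pos: [0.5353, -0.282, 0.2274]
tool_rot: [180.0, -0.1, -172.3]
force: [0.1, -0.1, -0.5]
grip_width: 0.0874
grasp_force: 0.0
```

Emit:
arm_command([
  [[0,0,0],0],
  [[0,0,0],0],
  [[0,0,0],0],
  [[0,0,20],0],
  [[0,0,40],0],
])

```text
time_s: 12.1
tool_pos: [0.5386, -0.2765, 0.189]
tool_rot: [-179.9, 0.1, -171.8]
force: [-0.6, 0.1, -0.1]
grip_width: 0.0869
grasp_force: 0.0
```

Run:
```python
from h import *
o=env.get_obs(); print(o["tool_pos"],o["tool_rot"],o["force"],o["grip_width"])
plan(o["tool_pos"],o["tool_rot"][2],[.537,-.279,.111],-172)
```

```text
[ 0.53861688 -0.27651554  0.18902229] [-1.79942189e+02  9.46121960e-02 -1.71815861e+02] [-0.61986428  0.13265995 -0.10137017] 0.08694429024328243
0 [np.float64(2.0), np.float64(-2.2), np.float64(78.0)] 0.0032
```

Emit:
arm_command([
  [[1,-1,20],0],
  [[1,-1,40],0],
  [[1,-1,60],0],
  [[1,-1,74],0],
  [[1,-1,78],0],
])

```text
time_s: 12.6
tool_pos: [0.5361, -0.2781, 0.1092]
tool_rot: [179.9, -0.1, -171.9]
force: [-0.5, 0.0, -0.4]
grip_width: 0.0872
grasp_force: 0.0
```

Emit:
arm_command([
  [[0,0,0],0],
  [[0,0,0],0],
  [[0,0,0],0],
  [[0,0,0],0],
  [[0,0,0],0],
])

```text
time_s: 13.1
tool_pos: [0.5366, -0.28, 0.1112]
tool_rot: [-180.0, 0.0, -172.0]
force: [0.6, -0.1, 0.4]
grip_width: 0.0867
grasp_force: 0.0
```

Emit:
arm_command([
  [[0,0,0],0],
  [[0,0,0],0],
  [[0,0,0],0],
  [[0,0,0],0],
  [[0,0,0],0],
], grip=0.4, grip_force=20)

```text
time_s: 13.6
tool_pos: [0.5364, -0.2798, 0.1106]
tool_rot: [-180.0, -0.0, -172.0]
force: [-0.9, 0.1, 0.0]
grip_width: 0.055
grasp_force: 0.0
```

Run:
```python
from h import *
o=env.get_obs(); print(o["tool_pos"],o["tool_rot"],o["force"],o["grip_width"])
p,d,P,c=cam("scene"); cv2.imwrite("pics/s6.png",cv2.resize(p[200:310,140:250],(560,560)))
```

```text
[ 0.53637203 -0.27982301  0.11062366] [-1.79998151e+02 -3.22949049e-03 -1.72009182e+02] [-9.38275777e-01  6.78465527e-02  7.39390213e-04] 0.0550176067197053
```

View pics/s6.png

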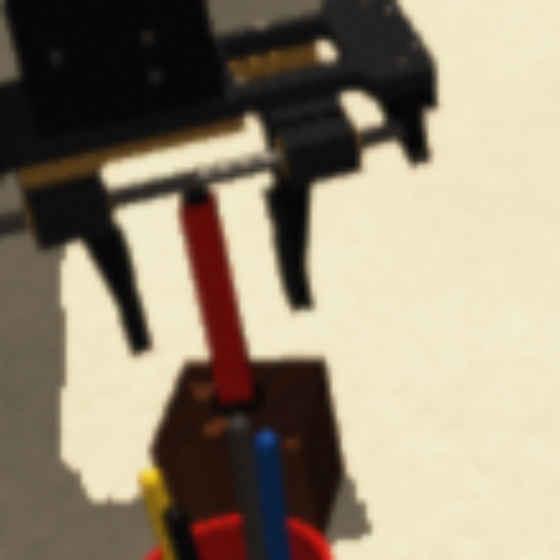

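The stylus is centred between the fingers. I'll close and lift 36 mm, leaving the nib end in the hole for tilting.

Emit:
arm_command([
  [[0,0,0],0],
  [[0,0,0],0],
  [[0,0,0],0],
  [[0,0,0],0],
  [[0,0,0],0],
], grip=1, grip_force=12)

```text
time_s: 14.15
tool_pos: [0.5364, -0.2798, 0.1107]
tool_rot: [-180.0, 0.0, -172.0]
force: [-0.9, 0.4, -0.9]
grip_width: 0.016
grasp_force: 12.0
```

Emit:
arm_command([
  [[0,0,0],0],
  [[0,0,0],0],
  [[0,0,0],0],
  [[0,0,0],0],
  [[0,0,0],0],
])

```text
time_s: 14.65
tool_pos: [0.5364, -0.2799, 0.1106]
tool_rot: [-180.0, -0.0, -172.0]
force: [0.1, -0.2, -0.8]
grip_width: 0.0158
grasp_force: 12.0
```

Emit:
arm_command([
  [[0,0,-4],0],
  [[0,0,-14],0],
  [[0,0,-25],0],
  [[0,0,-32],0],
  [[0,0,-36],0],
])

```text
time_s: 15.15
tool_pos: [0.537, -0.2801, 0.1482]
tool_rot: [-179.9, 0.1, -172.0]
force: [-1.1, -0.0, -0.5]
grip_width: 0.0157
grasp_force: 12.0
```

Emit:
arm_command([
  [[-2,0,0],0],
  [[-4,0,0],0],
  [[-6,0,0],0],
  [[-8,0,0],0],
  [[-10,0,0.2],0],
])

```text
time_s: 15.65
tool_pos: [0.5456, -0.2784, 0.1459]
tool_rot: [180.0, -0.1, -172.0]
force: [-2.2, -0.6, 0.2]
grip_width: 0.0143
grasp_force: 12.0
```

Emit:
arm_command([
  [[-4,0,0.4],0],
  [[-8,0,0.9],0],
  [[-12,0,1.5],0],
  [[-16,0,2.2],0],
  [[-20,0,3],0],
])

```text
time_s: 16.15
tool_pos: [0.5666, -0.2755, 0.1434]
tool_rot: [-180.0, 0.0, -172.0]
force: [-1.4, 0.9, 0.5]
grip_width: 0.0134
grasp_force: 12.0
```

Emit:
arm_command([
  [[-3,0,0.9],0],
  [[-6,0,1.9],0],
  [[-9,0,3],0],
  [[-12,0,4.2],0],
  [[-14,0,5.2],0],
])

```text
time_s: 16.65
tool_pos: [0.5803, -0.2736, 0.1382]
tool_rot: [-180.0, 0.0, -172.0]
force: [-1.6, 0.3, 1.7]
grip_width: 0.0136
grasp_force: 12.0
```

```bash
cat >> h.py <<'E'
def sty(P,p,x0,y0,z0,r=.08,verb=True):
    h=cv2.cvtColor(p,cv2.COLOR_BGR2HSV); k=((h[...,0]<8)|(h[...,0]>172))&(h[...,1]>150)&(h[...,2]>50)
    k&=np.linalg.norm(P-np.array([x0,y0,z0]),axis=-1)<r
    n,l,st,_=cv2.connectedComponentsWithStats(k.astype(np.uint8)); i=1+np.argmax(st[1:,4]); Q=P[l==i]
    c=np.median(Q,0);Q=Q[np.linalg.norm(Q-c,axis=1)<.07]
    for _ in range(4):
        c=Q.mean(0);a=np.linalg.svd(Q-c)[2][0];a*=np.sign(a[2]);e=Q-c;e-=np.outer(e@a,a);Q=Q[np.linalg.norm(e,axis=1)<.013]
    print("sty",len(Q),st[i],c.round(4),a.round(3),"tilt",np.degrees(np.arccos(a[2])).round(1),"az",np.degrees(np.arctan2(a[1],a[0])).round(1)); return c,a
E
python3 - <<'E'
from h import *
o=env.get_obs(); print(o["tool_pos"],o["force"],o["grip_width"]); t=o["tool_pos"]
for n in("scene","top"):
    p,d,P,c=cam(n); sty(P,p,t[0],t[1],t[2]-.02)
    if n=="scene": cv2.imwrite("pics/s7.png",cv2.resize(p[200:310,140:250],(560,560)))
E
```

```text
[ 0.58033346 -0.27364381  0.1382216 ] [-1.55643429  0.32053549  1.71774171] 0.013557788317290364
sty 215 [177 240  13  33 216] [ 0.581  -0.2741  0.1453] [0.339 0.042 0.94 ] tilt 20.0 az 7.1
sty 3 [413 225   3   1   3] [ 0.5501 -0.2749  0.1034] [-0.096  0.739  0.667] tilt 48.1 az 97.4
```

View pics/s7.png

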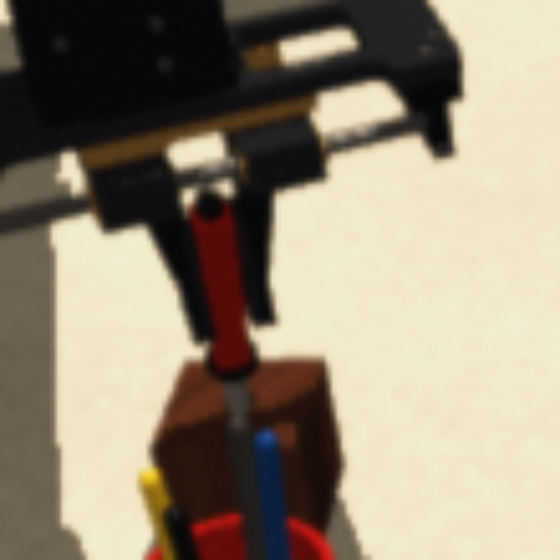

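The stylus pivots in the grip, with the tilt measured at about 20° and the nib still in the hole. I'll push on to 30°.

Emit:
arm_command([
  [[-3,0,1.3],0],
  [[-6,0,2.7],0],
  [[-9,0,4.1],0],
  [[-12,0,5.6],0],
  [[-15,0,7.1],0],
])

```text
time_s: 17.25
tool_pos: [0.5952, -0.2717, 0.1311]
tool_rot: [-180.0, 0.0, -172.0]
force: [-1.1, 0.2, 1.2]
grip_width: 0.0141
grasp_force: 12.0
```

Emit:
arm_command([
  [[0,0,0],0],
  [[0,0,0],0],
  [[0,0,0],0],
  [[0,0,0],0],
  [[0,0,0],0],
])

```text
time_s: 17.75
tool_pos: [0.595, -0.2717, 0.1312]
tool_rot: [-180.0, 0.0, -172.0]
force: [-0.1, 0.9, -0.2]
grip_width: 0.014
grasp_force: 12.0
```

Run:
```python
from h import *
o=env.get_obs(); print(o["tool_pos"],o["force"],o["grip_width"]); t=o["tool_pos"]
for i in range(3):
    p,d,P,c=cam("scene"); sty(P,p,t[0],t[1],t[2])
```

```text
[ 0.59496049 -0.27167873  0.13123154] [-0.08090354  0.87688334 -0.16495308] 0.014006232174169245
sty 161 [179 249  11  26 162] [ 0.5945 -0.272   0.1418] [0.478 0.044 0.877] tilt 28.7 az 5.3
sty 158 [179 249  11  26 159] [ 0.5947 -0.272   0.1421] [0.475 0.047 0.879] tilt 28.5 az 5.7
sty 159 [179 249  11  26 160] [ 0.5945 -0.272   0.1418] [0.476 0.044 0.878] tilt 28.6 az 5.3
```

Emit:
arm_command([
  [[0,0,-8],0],
  [[0,0,-25],0],
  [[0,0,-55],0],
  [[0,0,-85],0],
  [[0,0,-105],0],
])

```text
time_s: 18.4
tool_pos: [0.596, -0.2715, 0.2404]
tool_rot: [-179.9, 0.2, -172.0]
force: [0.4, -0.2, -0.3]
grip_width: 0.0139
grasp_force: 12.0
```

Run:
```python
from h import *
o=env.get_obs(); print(o["tool_pos"],o["force"],o["grip_width"]); t=o["tool_pos"]
p,d,P,c=cam("scene"); sty(P,p,t[0],t[1],t[2]); phone(P,p)
h=cv2.cvtColor(p,cv2.COLOR_BGR2HSV)
for n in("scene","top"):
    p,d,P,c=cam(n);h=cv2.cvtColor(p,cv2.COLOR_BGR2HSV)
    k=(cv2.inRange(h,(3,120,90),(20,255,255))>0)&(np.linalg.norm(P-[.61,.046,.085],axis=-1)<.025); v,u=np.nonzero(k); print(n,"spot",k.sum(),P[k].mean(0),u.mean(),v.mean())
plan([.595,-.2717,.236],-172,[.675,.058,.24],-169.6,3)
```

```text
[ 0.59597717 -0.27148476  0.24038901] [ 0.4100817  -0.17002591 -0.33442241] 0.013888393732881869
sty 228 [169 196  12  34 228] [ 0.5936 -0.2722  0.2474] [0.474 0.055 0.879] tilt 28.5 az 6.6
blue 522 [0.65038735 0.03142849 0.06241381] n [0.49556834 0.057209   0.86668284] tilt 29.92457714967545
orange 79 [0.70151331 0.04866448 0.03593049]
scene spot 50 [0.61214254 0.04551469 0.08460739] 343.62 259.62
top spot 15 [0.61020101 0.04605418 0.08569456] 301.8666666666667 207.6
0 [np.float64(-41.7), np.float64(105.1), np.float64(-1.3)] -0.014
1 [np.float64(-43.2), np.float64(104.5), np.float64(-1.3)] -0.014
2 [np.float64(-44.6), np.float64(103.9), np.float64(-1.3)] -0.014
```

Emit:
arm_command([
  [[-4,10,0],-0.003],
  [[-12,30,0],-0.006],
  [[-22,55,-1],-0.009],
  [[-32,80,-1],-0.012],
  [[-41.5,105,-1.5],-0.014],
])

```text
time_s: 19.05
tool_pos: [0.6212, -0.158, 0.2366]
tool_rot: [179.9, -0.1, -171.1]
force: [-0.1, -0.2, 0.4]
grip_width: 0.0138
grasp_force: 12.0
```

Emit:
arm_command([
  [[-9,21,0],-0.003],
  [[-17,42,0],-0.006],
  [[-26,63,-1],-0.009],
  [[-34,84,-1],-0.012],
  [[-43,104.5,-1.5],-0.014],
])

```text
time_s: 19.55
tool_pos: [0.6471, -0.0482, 0.2381]
tool_rot: [179.9, -0.1, -170.2]
force: [0.7, -0.2, -0.5]
grip_width: 0.0139
grasp_force: 12.0
```

Emit:
arm_command([
  [[-10,25,0],-0.003],
  [[-20,50,0],-0.006],
  [[-31,74,-1],-0.009],
  [[-40,94,-1],-0.012],
  [[-44.5,104,-1.5],-0.014],
])

```text
time_s: 20.05
tool_pos: [0.6731, 0.0634, 0.2398]
tool_rot: [179.9, -0.1, -169.2]
force: [0.3, -0.1, -0.8]
grip_width: 0.0139
grasp_force: 12.0
```

Emit:
arm_command([
  [[0,0,0],0],
  [[0,0,0],0],
  [[0,0,0],0],
  [[0,0,0],0],
  [[0,0,0],0],
])

```text
time_s: 20.55
tool_pos: [0.6744, 0.0567, 0.2406]
tool_rot: [-180.0, -0.0, -169.7]
force: [0.5, 0.1, 0.2]
grip_width: 0.0139
grasp_force: 12.0
```

Run:
```python
from h import *
o=env.get_obs(); t=o["tool_pos"]; print(t,o["tool_rot"],o["force"],o["grip_width"])
p,d,P,c=cam("scene"); m,a=sty(P,p,t[0],t[1],t[2])
g=t+[0,0,.011]; K=np.array(c["K"]);T=np.array(c["T"])
def proj(X):
    q=T[:3,:3].T@(X-T[:3,3]); return K[0,0]*q[0]/-q[2]+K[0,2], K[1,1]*-q[1]/-q[2]+K[1,2]
al=np.array([.492,.09,.866])
for s in(-.109,0,.046): print("pred px",s,proj(g+s*al))
u,v=map(int,proj(g-.07*al)); x0,y0=u-40,v-60; cv2.imwrite("pics/s8.png",cv2.resize(p[y0:y0+110,x0:x0+110],(600,600),interpolation=cv2.INTER_CUBIC)); print("crop",x0,y0)
np.savez("s8.npz",p=p,P=P,d=d)
```

```text
[0.6744415  0.05665193 0.24059166] [-1.79973642e+02 -9.82488186e-03 -1.69706351e+02] [0.52610014 0.11063789 0.17838938] 0.013912887241583656
sty 95 [363 188  10  19  95] [0.6846 0.057  0.2725] [ 0.423 -0.147  0.894] tilt 26.6 az -19.1
pred px -0.109 (np.float64(346.5677075053823), np.float64(232.73805630892784))
pred px 0 (np.float64(363.5564509323141), np.float64(203.07501585309478))
pred px 0.046 (np.float64(371.92393636485417), np.float64(188.46504425828215))
crop 312 162
```

View pics/s8.png

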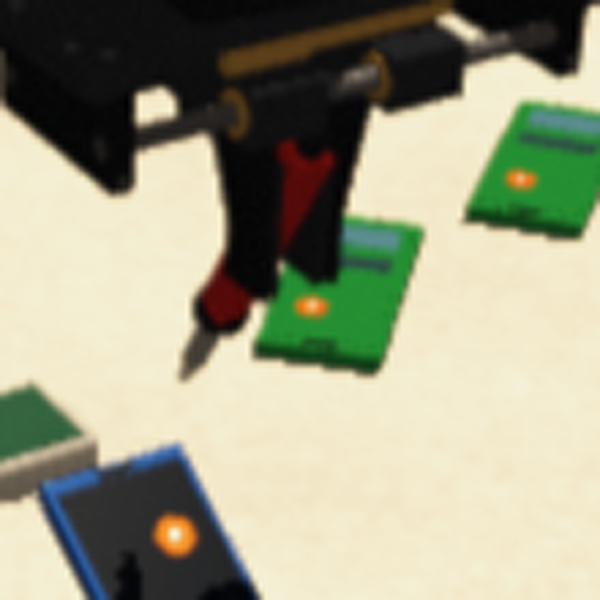

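The stylus tip is at crop (183,378), which is image px (345.6,231.3), 1–2 px from the prediction. The spot is at crop (176,535). I'll check the tilt from both visible red parts.

Run:
```python
from h import *
z=np.load("s8.npz");p,P=z["p"],z["P"]; o=env.get_obs(); t=o["tool_pos"]; g=t+[0,0,.011]; al=np.array([.492,.09,.866])
h=cv2.cvtColor(p,cv2.COLOR_BGR2HSV)
e=P-g; s=e@al; r=np.linalg.norm(e-s[...,None]*al,axis=-1)
k=((h[...,0]<8)|(h[...,0]>172))&(h[...,1]>140)&(h[...,2]>40)&(r<.025)&(abs(s)<.07)
k2=(h[...,2]>60)&(r<.015)&(s<-.06)&(s>-.13)&~k
Q=P[k]; S=s[k]; lo=Q[S<-.02]; hi=Q[S>0]
print(len(lo),len(hi),np.median(lo,0),np.median(hi,0))
for nm,A in(("upper",hi),("all",Q)):
    c=A.mean(0);U=np.linalg.svd(A-c)[2];print(nm,U[0],np.degrees(np.arccos(abs(U[0][2]))),"n",U[2])
d=np.median(hi,0)-np.median(lo,0); d/=np.linalg.norm(d); print("lohi",d,np.degrees(np.arccos(d[2])))
print("nib",k2.sum(),P[k2][np.argsort(s[k2])][:6],np.sort(s[k2])[:6], r[k2][np.argsort(s[k2])][:6])
X=np.array([.6106,.046,.085])
for L in(.129,.115): plan(t,o["tool_rot"][2],X+L*al-[0,0,.011],-169.6)
```

```text
61 99 [0.64940507 0.04582104 0.21111136] [0.685503   0.05600989 0.27554173]
upper [ 0.37141181 -0.14167329  0.91759574] 23.422911314090612 n [ 0.92740742  0.00937896 -0.37393517]
all [-0.48875258 -0.12510616 -0.86340568] 30.29885021627165 n [ 0.85847531 -0.24522126 -0.45042944]
lohi [0.4841917  0.13666578 0.86422269] 30.205934912409468
nib 47 [[0.61631173 0.04290153 0.16182588]
 [0.61960666 0.04382279 0.16123437]
 [0.62137561 0.04527655 0.1620037 ]
 [0.61974591 0.04586031 0.16328434]
 [0.62189481 0.04715649 0.16430931]
 [0.61980093 0.04362219 0.16614144]] [-0.10766504 -0.10647327 -0.10480587 -0.10444611 -0.10238457 -0.10214622] [0.0075741  0.00467614 0.00292925 0.00426345 0.0026112  0.00671753]
0 [np.float64(0.3), np.float64(0.7), np.float64(54.9)] -0.0014
0 [np.float64(7.3), np.float64(0.7), np.float64(67.1)] -0.0014
```

Emit:
arm_command([
  [[0,1,12],0],
  [[0,2,25],0],
  [[0,2,37],0],
  [[0,2,48],0],
  [[0.5,2,55],0],
])

```text
time_s: 21.1
tool_pos: [0.6729, 0.0595, 0.1837]
tool_rot: [180.0, -0.1, -169.6]
force: [0.4, 0.2, -0.9]
grip_width: 0.0138
grasp_force: 12.0
```

Emit:
arm_command([
  [[1,0,2],0],
  [[2,0,3.5],0],
  [[3,0,5.2],0],
  [[3.5,0,6.1],0],
  [[3.5,0,6.1],0],
])

```text
time_s: 21.6
tool_pos: [0.6701, 0.0592, 0.1798]
tool_rot: [-180.0, 0.0, -169.6]
force: [0.5, 0.0, -0.2]
grip_width: 0.014
grasp_force: 12.0
```

```bash
cat >> h.py <<'E'
def tipspot():
    o=env.get_obs(); t=o["tool_pos"]; print(t,o["tool_rot"][2],o["force"]); g=t+[0,0,.011]; al=np.array([.492,.09,.866])
    for n in("scene","top"):
        p,d,P,c=cam(n); K=np.array(c["K"]);T=np.array(c["T"]); h=cv2.cvtColor(p,cv2.COLOR_BGR2HSV)
        def proj(X):
            q=T[:3,:3].T@(X-T[:3,3]); return np.array([K[0,0]*q[0]/-q[2]+K[0,2], K[1,1]*-q[1]/-q[2]+K[1,2]]).round(1)
        k=(cv2.inRange(h,(3,120,90),(20,255,255))>0)&(np.linalg.norm(P-[.611,.046,.085],axis=-1)<.02); v,u=np.nonzero(k)
        print(n,"spot",k.sum(),P[k].mean(0).round(4) if k.any() else "",u.mean().round(1),v.mean().round(1),"pred tip",proj(g-.109*al),"model spot",proj(np.array([.6106,.046,.085])))
        e=P-g; s=e@al; r=np.linalg.norm(e-s[...,None]*al,axis=-1)
        k=(r<.02)&(s<-.055)&((e-(-.109)*al)@al>-.006)&~k
        if n=="scene" and k.any():
            v,u=np.nonzero(k); j=np.argsort(s[k])
            for i in j[:25:2]: print("  ",u[i],v[i],s[k][i].round(4),r[k][i].round(4),P[k][i].round(4),p[v[i],u[i]])
        cv2.imwrite(f"pics/{n}_last.png",p)
    return
E
python3 -c "from h import *
tipspot()
p=cv2.imread('pics/scene_last.png'); print(cv2.cvtColor(p,cv2.COLOR_BGR2GRAY)[240:272,334:362])"
```

```text
[0.67013878 0.05915256 0.17978128] -169.607366716455 [ 0.49867859  0.01311112 -0.19107714]
scene spot 50 [0.612  0.0459 0.0849] 343.8 259.4 pred tip [346.2 255.9] model spot [343.6 259. ]
   344 254 -0.11 0.0062 [0.6114 0.0463 0.0985] [59 67 73]
   346 254 -0.105 0.0027 [0.6163 0.0489 0.1012] [73 87 97]
   345 252 -0.0992 0.0064 [0.6173 0.0461 0.1076] [61 71 79]
   346 252 -0.0939 0.0049 [0.6223 0.0463 0.1109] [57 66 73]
   345 250 -0.0936 0.0086 [0.6184 0.0455 0.1136] [48 54 58]
   348 252 -0.092 0.0011 [0.6244 0.0499 0.1115] [60 62 66]
   345 249 -0.09 0.0096 [0.6197 0.0449 0.117 ] [48 51 55]
   348 251 -0.0883 0.0022 [0.6257 0.0493 0.115 ] [57 65 71]
   346 250 -0.0865 0.0071 [0.625  0.0451 0.118 ] [53 60 67]
   349 250 -0.0845 0.0016 [0.6275 0.0507 0.1184] [67 80 89]
   346 247 -0.084 0.0103 [0.6214 0.0463 0.1228] [104  74  55]
   346 248 -0.0811 0.009 [0.626  0.0446 0.1237] [62 59 58]
   347 249 -0.0804 0.0067 [0.6288 0.0457 0.1229] [54 61 68]
top spot 0  nan nan pred tip [300.5 204.7] model spot [301.9 207.5]
[[233 233 234 235 236 236 235 235 235 236 236 236 229 167  85  43  33
[... 3234 characters left out ...]
27  12   8   6  12  35  39  41  40  40  39  40
   39  38  36  16  15  66 182 232 238 238]
 [ 45  45  45  43  41  28  13   5   8   6   9  21  25  39  40  40  39  38
   36  26  21  10  10  34 115 226 237 239]
 [ 45  44  45  43  29  13   6   8   6   7   7   7  14  34  38  37  27  23
   22  13   8   8   8  16  66 183 233 238]
 [ 45  45  43  41  19   8   8   7   8   5   7   6   9  20  22  22  12   9
    8   7   5   6   6   9  34 115 224 237]]h.py:36: RuntimeWarning: Mean of empty slice.
  print(n,"spot",k.sum(),P[k].mean(0).round(4) if k.any() else "",u.mean().round(1),v.mean().round(1),"pred tip",proj(g-.109*al),"model spot",proj(np.array([.6106,.046,.085])))
  ret = ret.dtype.type(ret / rcount)
```

```bash
cat >> h.py <<'E'
def favg(n=8):
    f=[]
    for _ in range(n): viewer.read_camera("scene"); f.append(env.get_obs()["force"])
    f=np.array(f); al=np.array([.492,.09,.866]); print("F",f.mean(0).round(2),"normal",(f@al).mean().round(2),"+-",((f@al).std()/n**.5).round(2),"t",env.get_obs()["time_s"])
E
python3 -c "from h import *
favg()"
```

```text
F [ 0.16  0.26 -0.54] normal -0.36 +- 0.16 t 22.1
```

Emit:
arm_command([
  [[0.7,0.5,2],0],
  [[1.4,1,4],0],
  [[2.1,1.5,6],0],
  [[2.8,1.8,8],0],
  [[3.3,1.8,9.7],0],
])

```text
time_s: 22.6
tool_pos: [0.6664, 0.0604, 0.1696]
tool_rot: [-180.0, -0.0, -169.6]
force: [0.2, -0.6, 0.1]
grip_width: 0.0137
grasp_force: 12.0
```

```bash
python3 -c "from h import *
favg()
tipspot()
p=cv2.imread('pics/scene_last.png'); print(cv2.cvtColor(p,cv2.COLOR_BGR2GRAY)[252:268,336:352])" 2>/dev/null
```

```text
F [-0.09 -0.12 -0.35] normal -0.35 +- 0.15 t 23.0
[0.66661915 0.06033092 0.16995597] -169.60841828940804 [-0.35940022 -0.2911306  -0.32195784]
scene spot 44 [0.6117 0.0454 0.0849] 343.5 259.4 pred tip [346.  258.6] model spot [343.6 259. ]
   340 264 -0.1149 0.0163 [0.6172 0.0356 0.079 ] [43 43 43]
   352 257 -0.1143 0.0174 [0.6063 0.0669 0.0825] [178 186 191]
   349 266 -0.1142 0.0159 [0.6238 0.0535 0.0741] [41 39 39]
   348 267 -0.1142 0.0174 [0.6256 0.0506 0.0735] [38 37 37]
   343 263 -0.1141 0.01 [0.6166 0.0426 0.0795] [ 8 29 81]
   349 262 -0.114 0.0092 [0.616  0.0564 0.0785] [41 41 41]
   345 265 -0.1139 0.0128 [0.6211 0.0454 0.0768] [11  9  8]
   350 262 -0.1139 0.011 [0.6163 0.0586 0.0782] [41 40 40]
   350 255 -0.1138 0.0164 [0.6022 0.0638 0.0858] [130  96  77]
   344 253 -0.1138 0.0159 [0.5968 0.052  0.0901] [46 47 49]
   352 266 -0.1138 0.0195 [0.6249 0.0599 0.0734] [40 39 39]
   350 258 -0.1135 0.0115 [0.6086 0.0614 0.0827] [50 44 41]
   348 262 -0.1134 0.0075 [0.6163 0.054  0.0792] [40 43 49]
top spot 0  nan nan pred tip [300.3 206.6] model spot [301.9 207.5]
[[ 46  46 
[... 362 characters left out ...]
  96  96  59  44  42  54  94]
 [ 46  45  45  47  79 148 158 108  89  95 134  87  48  41  44  64]
 [ 46  46  45  52 100 156 160 127 109  96 148 111  59  42  42  49]
 [ 45  45  45  54 104 152 130 112 110  95 147 127  67  43  41  42]
 [ 44  45  45  49  77 122  91  85  88  81 110 100  58  42  41  40]
 [ 46  46  45  44  52  75  64  67  70  68  61  59  44  41  40  40]
 [ 45  45  45  43  44  46  36  42  44  41  30  39  41  41  41  40]
 [ 46  45  44  43  43  39  19  16  17  13  16  37  41  41  40  40]
 [ 44  45  44  44  42  28  11   7   8   9  27  39  41  40  40  40]
 [ 45  45  44  43  40  17   7   8   5   9  21  36  40  39  39  39]
 [ 45  44  45  43  28  10   7   7   6   6  11  23  37  38  40  39]]
```

Emit:
arm_command([
  [[0.3,0,0.5],0],
  [[0.6,0,1],0],
  [[0.9,0,1.6],0],
  [[1.2,0,2.1],0],
  [[1.5,0,2.6],0],
], grip_force=20)

```text
time_s: 23.6
tool_pos: [0.6652, 0.0601, 0.1674]
tool_rot: [-180.0, 0.0, -169.6]
force: [-0.1, 0.5, 0.5]
grip_width: 0.0141
grasp_force: 20.0
```

```bash
python3 -c "from h import *
favg()"
```

```text
F [ 0.27 -0.07  0.67] normal 0.71 +- 0.17 t 24.0
```

Emit:
arm_command([
  [[0.3,0,0.5],0],
  [[0.6,0,1],0],
  [[1,0,1.7],0],
  [[1,0,1.7],0],
  [[1,0,1.7],0],
])

```text
time_s: 24.5
tool_pos: [0.6641, 0.0599, 0.1656]
tool_rot: [-180.0, 0.0, -169.6]
force: [0.8, 1.0, 1.3]
grip_width: 0.0139
grasp_force: 20.0
```

```bash
python3 -c "from h import *
favg(12)
print(env.get_obs()['tool_pos'])
p=viewer.read_camera('scene')[0]; print(cv2.cvtColor(p,cv2.COLOR_BGR2GRAY)[252:266,338:350])" 2>/dev/null
```

```text
F [0.45 0.13 1.05] normal 1.14 +- 0.16 t 25.1
[0.66406357 0.0599159  0.16551583]
[[ 46  44  45  44  44  44  46  54  60  61  54  57]
 [ 46  46  45  44  44  44  49  58  62  63  62  74]
 [ 45  45  44  44  44  45  55  60  64  63  62  71]
 [ 45  44  44  44  50  48  59  63  63  61  57  57]
 [ 45  46  46  60  88  75  76  72  65  61  49  46]
 [ 44  45  57 112 135  91  88  87  84  59  44  43]
 [ 45  48  79 143 129  92  90  92 127  84  48  41]
 [ 44  51 100 154 144 120 109  88 108  98  57  42]
 [ 46  53 104 151 128 111 109  83  82 110  64  43]
 [ 45  47  78 122  91  84  88  75  74  92  56  42]
 [ 44  45  51  75  63  67  70  68  55  57  45  40]
 [ 44  45  44  44  35  41  44  40  31  39  41  40]
 [ 44  44  42  28  15  15  18  13  14  37  41  40]
 [ 44  44  40  18   7   6   8   5  12  35  39  41]]
```

Emit:
arm_command([
  [[0.2,0,0.4],0],
  [[0.5,0,0.8],0],
  [[0.8,0,1.3],0],
  [[0.8,0,1.3],0],
  [[0.8,0,1.3],0],
])

```text
time_s: 25.65
tool_pos: [0.6633, 0.0598, 0.1643]
tool_rot: [-180.0, 0.0, -169.6]
force: [-0.3, 0.5, 1.7]
grip_width: 0.0141
grasp_force: 20.0
```

Run:
```python
from h import *
favg(14); o=env.get_obs(); t=o["tool_pos"]; print(t,o["grip_width"],o["joint_velocities"].round(2))
p,d,P,c=cam("scene"); g=t+[0,0,.011]; al=np.array([.492,.09,.866]); h=cv2.cvtColor(p,cv2.COLOR_BGR2HSV)
e=P-g; s=e@al; r=np.linalg.norm(e-s[...,None]*al,axis=-1)
k=((h[...,0]<8)|(h[...,0]>172))&(h[...,1]>140)&(h[...,2]>40)&(r<.025)&(abs(s)<.07)
Q=P[k];S=s[k];dd=np.median(Q[S>0],0)-np.median(Q[S<-.02],0);dd/=np.linalg.norm(dd);print("axis",dd,np.degrees(np.arccos(dd[2])),(S>0).sum(),(S<-.02).sum()); phone(P,p)
```

```text
F [1.25 0.28 0.9 ] normal 1.42 +- 0.15 t 26.35
[0.66328529 0.05974641 0.1642299 ] 0.013457430188723179 [-0.1  -0.04  0.11  0.04  0.02 -0.05 -0.04]
axis [0.48447578 0.15568949 0.86083913] 30.589068865717213 77 48
blue 548 [0.65293455 0.02949087 0.06151183] n [0.49665496 0.04574438 0.86674178] tilt 29.9178076319212
orange 87 [0.70180986 0.04847265 0.035084  ]
```

```bash
python3 -c "from cell import env
print(env.sign_off())"
```

```text
the job is handed in; nothing more can be done
None
```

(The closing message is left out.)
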